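# Fit a sanding sleeve on the drum and tighten it with a bar

### The job

Slide the brown sanding sleeve over the upright rubber drum of the green sander stand until it sits fully down on the seat, without dropping it. Then push the straight wooden bar through the brass eye on top of the drum, so that its end comes out beyond the eye, and with it turn the eye clockwise (seen from above) until it stops. Last, draw the bar out again and lay it flat on the worktop; leave the other things where they are.

Things in the scene. Friction and masses are not known exactly. Their poses are not given: they have to be found in the camera images.
- sleeve: brown sanding sleeve, an open tube standing upright: 60 mm outside, 50 mm inside, 75 mm tall, 100 g; origin at the centre of its lower end, z along its axis; either end may go down
- sleeve_mid (a point): middle of the sleeve, on its axis, 37.5 mm from both ends
- bar: straight bar of pale wood (eight-sided, nearly round) lying flat, 18 mm thick, 190 mm long; origin at mid-length on its underside (9 mm below its axis as it lies at first), its length along its own y
- bar_end_a (a point): centre of the bar's +y end face, 95 mm from mid-length
- bar_end_b (a point): centre of the bar's -y end face
- stand: green sander stand, fixed: base plate 190x150x16 mm, from 75 mm before the drum axis (-x) to 115 mm behind it, where a black motor housing is 59 mm high. The black rubber drum, 46 mm in diameter, rises from 40 to 111 mm above the worktop; the brass eye on it ends at 148 mm. Origin on the drum axis at worktop height
- seat (a point): centre of the seat, the green disc 66 mm across at the drum's foot, 40 mm above the worktop, on which the sleeve must stand; a seated sleeve's top is 115 mm above the worktop
- eye_hole (a point): centre of the hole through the brass eye, on the drum axis, 129 mm above the worktop. The hole runs level along this point's x, open at both ends: 26 mm long, 24 mm wide (y), from 12 mm below to 13 mm above this point (arched top); the eye is 36 mm wide over its cheeks. The point turns with the eye
- eye (a joint): angle of the eye about the drum axis in rad: grows as the eye turns clockwise seen from above, free from 0 to a hard stop at 1.4; starts at 0 to 0.4 and stays where it is left (friction about 0.22 N m). The bar has some 0.24 rad of play in the hole before it turns the eye
- marker: red-capped white marker pen, 17x135x16 mm, near the front edge: bystander; origin at the centre of its underside
- offcut: small offcut of wood, 38x58x19 mm, near the front edge: bystander; origin at the centre of its underside
- screwdriver: blue-handled screwdriver, 26x173x28 mm, behind on the right: bystander; origin at the centre of its underside

How it is judged:
On the way, in this order (a step that is already met when the one before it is completed fails the run):
1. the sleeve is fully down on the drum: standing on the seat within 4 mm, upright and centred (horizontal distance between sleeve_mid and seat below 0.004 m and z of sleeve_mid in the frame of seat between 0.0335 and 0.0415 m and angle between the z axis of sleeve and the z axis of seat, either way round below 0.06 rad), for 0.2 s.
2. the bar is through the eye, its end at least 3 mm out beyond the far side (all of step 1 and ((x of bar_end_a in the frame of eye_hole above 0.016 m and x of bar in the frame of eye_hole below -0.02 m and y of bar_end_a in the frame of eye_hole between -0.025 and 0.025 m and z of bar_end_a in the frame of eye_hole between -0.02 and 0.02 m and z of bar in the frame of eye_hole between -0.03 and 0.02 m) or (x of bar_end_a in the frame of eye_hole below -0.016 m and x of bar in the frame of eye_hole above 0.02 m and y of bar_end_a in the frame of eye_hole between -0.025 and 0.025 m and z of bar_end_a in the frame of eye_hole between -0.02 and 0.02 m and z of bar in the frame of eye_hole between -0.03 and 0.02 m) or (x of bar_end_b in the frame of eye_hole above 0.016 m and x of bar in the frame of eye_hole below -0.02 m and y of bar_end_b in the frame of eye_hole between -0.025 and 0.025 m and z of bar_end_b in the frame of eye_hole between -0.02 and 0.02 m and z of bar in the frame of eye_hole between -0.03 and 0.02 m) or (x of bar_end_b in the frame of eye_hole below -0.016 m and x of bar in the frame of eye_hole above 0.02 m and y of bar_end_b in the frame of eye_hole between -0.025 and 0.025 m and z of bar_end_b in the frame of eye_hole between -0.02 and 0.02 m and z of bar in the frame of eye_hole between -0.03 and 0.02 m))), for 0.1 s.
3. the eye has been turned clockwise to within 0.15 rad of its stop with the bar still in it (value of joint eye above 1.25 rad and ((x of bar_end_a in the frame of eye_hole above 0.008 m and x of bar in the frame of eye_hole below -0.02 m and y of bar_end_a in the frame of eye_hole between -0.025 and 0.025 m and z of bar_end_a in the frame of eye_hole between -0.02 and 0.02 m and z of bar in the frame of eye_hole between -0.03 and 0.02 m) or (x of bar_end_a in the frame of eye_hole below -0.008 m and x of bar in the frame of eye_hole above 0.02 m and y of bar_end_a in the frame of eye_hole between -0.025 and 0.025 m and z of bar_end_a in the frame of eye_hole between -0.02 and 0.02 m and z of bar in the frame of eye_hole between -0.03 and 0.02 m) or (x of bar_end_b in the frame of eye_hole above 0.008 m and x of bar in the frame of eye_hole below -0.02 m and y of bar_end_b in the frame of eye_hole between -0.025 and 0.025 m and z of bar_end_b in the frame of eye_hole between -0.02 and 0.02 m and z of bar in the frame of eye_hole between -0.03 and 0.02 m) or (x of bar_end_b in the frame of eye_hole below -0.008 m and x of bar in the frame of eye_hole above 0.02 m and y of bar_end_b in the frame of eye_hole between -0.025 and 0.025 m and z of bar_end_b in the frame of eye_hole between -0.02 and 0.02 m and z of bar in the frame of eye_hole between -0.03 and 0.02 m))), for 0.1 s.
At the end, for the whole second after the job is handed in: The sleeve stands on the seat round the drum (within 4 mm in height and centre, tilted less than 0.06 rad), the eye is within 0.15 rad of its clockwise stop, and the bar lies flat on the worktop (both ends' centres lower than 20 mm), all at rest (all of step 1 and value of joint eye above 1.25 rad and height (world z) of each of bar_end_a, bar_end_b below 0.02 m and height (world z) of bar above -0.01 m and linear speed of bar below 0.03 m/s and linear speed of sleeve below 0.02 m/s); the robot touches nothing.
It fails at once if the sleeve falls or is rammed down the drum (faster than 0.4 m/s) (horizontal distance between sleeve_mid and seat below 0.02 m and z of sleeve_mid in the frame of seat below 0.15 m and linear speed of sleeve above 0.4 m/s).
It fails at once if another thing on the worktop is moved by more than 4 cm (distance of any of marker, offcut, screwdriver from where it was at the start of the episode above 0.04 m).
It also fails if it takes over 72 s, if anything falls off the work surface, if the arm or the gripper's body presses on something with over 40 N, if the wrist force passes 120 N, or if a joint passes its speed limit or range.

### The arm

A 7-joint arm with a two-finger parallel gripper is mounted at the origin on a cart in front of the work surface, level with it; the furniture and walls round the work are solid. World frame = base frame: x ahead of the robot, y to its left, z up, the work surface at z = 0. Lengths are in m, angles in rad, forces in N, time in s.
With the tool pointing down it reaches from about 0.425 to 0.925 m from the base axis. Payload 6.8 kg.
Tool frame: the origin (TCP) lies where the fingers leave the gripper's body, on its centre line; the fingertips stand 73 mm ahead of it and the grasp point (between the pads) lies 54 mm ahead of it; z points along the fingers, y is the line along which they close (so a half turn about z gives the same grasp; the last joint's range is limited). The gripper opens to 85 mm and grips with 20 to 120 N. Pads are 22 mm wide; open, the fingers measure 114 mm over their backs; the gripper's body (76 mm by 85 mm) begins 54 mm behind the grasp point. The pads swing forward as they close: fully open they stand 13 mm farther back than shut.
Start: joints at [1.058, 0.477, 0.022, 1.555, -0.011, 1.109, -0.083], TCP at [0.266, -0.62, 0.304] pointing down, gripper open.
Joint ranges: [-2.96, 2.96], [-0.34, 2.1], [-1.41, 1.46], [0.24, 2.44], [-1.37, 4.51], [0.17, 1.92], [-2.96, 2.96]. Speed limits (rad/s): [2.39, 2.39, 3.14, 3.14, 3.14, 3.14, 3.14].

### API

Orientations are given as a rotation vector (axis times angle).
In Python, from bench import r, optics, get_obs gives the robot as it stands (r), with the cameras (optics) and the readings as plain functions.
- The arm moves only by the tool drive_effector, called after "Request:" as a command line: name --argument value ..., lists and objects as JSON in quotes. Schema: {"type":"object","properties":{"plan":{"type":"array","items":{"type":"object","properties":{"tx":{"type":"number"},"ty":{"type":"number"},"tz":{"type":"number"},"rx":{"type":"number"},"ry":{"type":"number"},"rz":{"type":"number"}},"additionalProperties":false},"minItems":1,"maxItems":5},"finger_gap":{"type":"number"},"grip_force":{"type":"number"},"only":{"type":"string"},"quiet":{"type":"boolean"},"lines":{"type":"string"}},"required":["plan"],"additionalProperties":false}. plan is a list of rows, 1 to 5 of them, each an object with the fields tx, ty, tz (the shift in units of 5 mm), rx, ry, rz (a rotation vector in rad); a field left out counts as zero; each row is the pose to reach, as a shift and turn from the pose commanded when the call began, along the tool's axes at that moment; what a row does not reach only later rows make up. A row lasts 1/10 s, in which the tool goes at most 0.05 m and 0.15 rad, less where a joint would pass 70% of its speed; a pose out of reach is approached as far as the arm can. finger_gap is the finger opening in m, set as the call begins (left out keeps the last). The fingers move at their own pace and stop on an object; grip_force is the grip in N (left out, the last holds). Time passes only in rows, so rows that do not move let the fingers close. The tool returns the time, the measured TCP pose, the force, the opening and the grip force at its end. only (a regular expression) keeps the lines of the reply that match it, lines (a string "A,B") keeps lines A to B, and quiet returns only ok. Input that does not fit is refused with a message, and nothing moves.
- get_obs(): the state, without advancing time (a new reading comes with each control period).
- optics.grab_frame(name): name is "scene" or "top" or "wrist"; returns (picture, depth): 400x640x3 uint8, blue, green, red; 400x640 float32, m along the optical axis (not along the pixel's ray), 0 where there is no reading.
- optics.camera_info(name): a dict with "camera_matrix" (3x3 intrinsics, pixels), "R" (3x3) and "t" (3): a world point X has camera coordinates R X + t. Camera axes: x right, y down, z forward; pixel columns grow to the right and rows downward; lengths in m; the calibration is good to about 2 mm. A picture is of the moment at which its call begins: read the wrist's pose just before it. camera_info takes no time and is no camera call; for the wrist camera it gives the pose at the moment of the call.
- r.hand_in(): hands the job in; it is judged then, once.
The state is a dict: "clock": time; "joints": joint angles; "qvel": joint speeds; "tau": joint torques, N m; "tcp_pos": TCP position; "orientation": TCP orientation; "contact_force": force on the tool from outside, world axes, zero at the start; "moment": the same for the moment, N m; "grip_width": finger opening in m; "gripper_force": force on a finger pad.
Only numpy, scipy, OpenCV 4.12 (cv2) and the standard library are available. Lean on these libraries where they do the work, as an engineer would, in place of code of your own. Each camera call takes 0.05 s, during which the arm holds its last target. There are 200 camera calls.

## Working session

There is one attempt and no reset: what is moved stays moved. The work goes in short steps, Python scripts to look and compute and a tool call to move; the robot and the scene stay as the last step left them, time stands still between calls to the robot, and variables do not carry over. Pictures are saved under pics/ and viewed, at most 12 in all, crops included, and the job is handed in when it is done.

```bash
ls; mkdir -p pics
```

Run:
```python
from bench import r, optics, get_obs
import cv2,numpy as np
for n in("scene","top"):
    im,d=optics.grab_frame(n);cv2.imwrite(f"pics/{n}0.png",im);np.savez(f"{n}0.npz",im=im,d=d)
    c=optics.camera_info(n);print(n,c)
o=get_obs();print(o)
```

```text
bench.py
pics
scene {'camera_matrix': array([[386.20642553,   0.        , 319.60846675],
       [  0.        , 386.20642553, 199.59929813],
       [  0.        ,   0.        ,   1.        ]]), 'R': array([[-0.89088821, -0.4540756 ,  0.01155645],
       [-0.24411049,  0.45717465, -0.85522009],
       [ 0.38305126, -0.76472655, -0.51813612]]), 't': array([0.46584636, 0.24040034, 0.85054393])}
top {'camera_matrix': array([[365.16302859,   0.        , 321.69084261],
       [  0.        , 365.16302859, 199.65253735],
       [  0.        ,   0.        ,   1.        ]]), 'R': array([[-0.01413623, -0.99975075,  0.01728036],
       [-0.98230216,  0.01065728, -0.18699972],
       [ 0.18676895, -0.01961801, -0.98220797]]), 't': array([-0.00786757,  0.53191745,  1.08131812])}
{'clock': 0.1, 'joints': array([ 1.05791207,  0.4777492 ,  0.02236455,  1.55634493, -0.01150626,
        1.10927463, -0.08307729]), 'qvel': array([ 0.00114233, -0.00246577, -0.00092434, -0.00230898, -0.00144114,
        0.0025908 ,  0.00069322]), 'tau': array([ 4.85373224e-03, -5.97755814e+01,  1.61396764e+00, -2.81951022e+01,
        1.28952228e-02,  5.04962954e-03,  2.85437397e-05]), 'tcp_pos': array([ 0.26565738, -0.62008445,  0.30300518]), 'orientation': array([-3.07590967e+00, -6.31214767e-01,  7.10698213e-04]), 'contact_force': array([ 0.05503403, -0.16466896,  0.12409658]), 'moment': array([ 0.07113783, -0.01662542,  0.00080189]), 'gripper_force': 0.0, 'grip_width': 0.08556961042169903}
```

View pics/scene0.png

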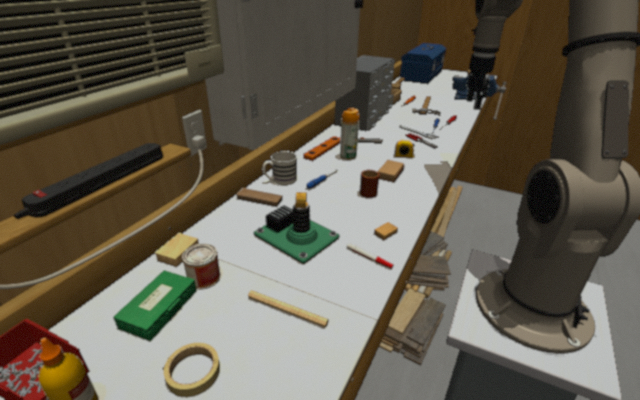

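View pics/top0.png

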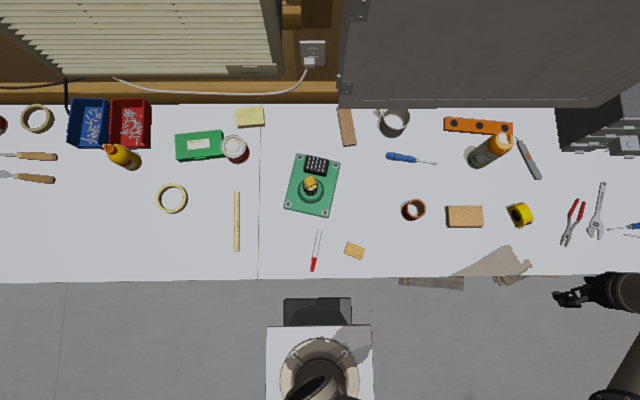

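The scene shows the sleeve at (370,184), the stand at about (298,235) and the bar at (288,308). In the top view the sleeve is near (413,209), the drum near (310,185) and the bar runs from about (237,192) to (237,250). I'll enlarge these and measure with depth.

Create h.py:
```python
from bench import r, optics, get_obs
import cv2,numpy as np
from scipy.spatial.transform import Rotation as Ro
def cloud(n,d,c=None):
    c=c or optics.camera_info(n);K=c["camera_matrix"];v,u=np.mgrid[:400,:640]
    P=np.stack([(u-K[0,2])/K[0,0]*d,(v-K[1,2])/K[1,1]*d,d],-1)
    return (P-c["t"])@c["R"]
def fitc(p):
    A=np.c_[2*p,np.ones(len(p))];s=np.linalg.lstsq(A,(p**2).sum(1),rcond=None)[0]
    return s[:2],np.sqrt(s[2]+s[:2]@s[:2])
def tool(target_world,obs=None):  # shift in tool axes from the measured pose
    o=obs or get_obs();R=Ro.from_rotvec(o["orientation"])
    return R.inv().apply(np.array(target_world)-o["tcp_pos"])
```

Run:
```python
from h import *
z=np.load("top0.npz");im,d=z["im"],z["d"];P=cloud("top",d)
a=cv2.resize(im[145:225,270:350],None,fx=5,fy=5,interpolation=2);b=cv2.resize(im[185:265,195:275],None,fx=5,fy=5,interpolation=2)
cv2.imwrite("pics/c1.png",np.hstack([a,b]))
m=np.zeros(d.shape,bool);m[190:230,395:432]=1
q=P[m&(P[...,2]>.02)&(P[...,2]<.1)];print("sleeve pts",len(q),q.min(0),q.max(0))
rim=q[q[:,2]>.065];print("rim",len(rim),fitc(rim[:,:2]),rim[:,2].mean(), (rim.min(0)+rim.max(0))/2)
m[:]=0;m[180:260,225:250]=1
q=P[m&(P[...,2]>.01)&(P[...,2]<.04)];print("bar",len(q),q.min(0),q.max(0),q.mean(0))
vx,vy,x0,y0=cv2.fitLine(q[:,:2].astype(np.float32),2,0,.01,.01).ravel();print("line",vx,vy,x0,y0)
s=(q[:,:2]-[x0,y0])@[vx,vy];print(s.min(),s.max())
m[:]=0;m[145:220,280:345]=1
q=P[m&(P[...,2]>.125)];print("eye",len(q),q)
q=P[m&(P[...,2]>.103)&(P[...,2]<.118)];print("drum",len(q),q.mean(0),fitc(q[:,:2]))
q=P[m&(P[...,2]>.035)&(P[...,2]<.047)];print("seat",len(q),(q.min(0)+q.max(0))/2,fitc(q[:,:2]))
q=P[m&(P[...,2]>.008)&(P[...,2]<.024)][:,:2].astype(np.float32);print("plate",cv2.minAreaRect(q))
print("table z",np.median(P[230:250,270:300,2]))
print(get_obs()["orientation"],Ro.from_rotvec(get_obs()["orientation"]).as_matrix())
```

```text
sleeve pts 280 [ 0.46920626 -0.32780685  0.02013734] [ 0.52637431 -0.26821303  0.08053509]
rim 128 (array([ 0.49837399, -0.29781232]), np.float64(0.027210919702697872)) 0.07399774142740446 [ 0.49846306 -0.29816023  0.07283968]
bar 337 [0.38207257 0.24481812 0.01005313] [0.56997424 0.26497412 0.02514269] [0.47443344 0.25451951 0.01697217]
line 0.9998213 0.0189041 0.47443345 0.25451952
-0.092395582396745 0.09554540749720777
eye 138 [[3.20435798e-01 7.67890511e-03 1.16168364e+00]
 [3.20435798e-01 7.67890511e-03 1.16168364e+00]
 [3.20435798e-01 7.67890511e-03 1.16168364e+00]
 [3.20435798e-01 7.67890511e-03 1.16168364e+00]
 [3.20435798e-01 7.67890511e-03 1.16168364e+00]
 [3.20435798e-01 7.67890511e-03 1.16168364e+00]
 [3.20435798e-01 7.67890511e-03 1.16168364e+00]
 [3.20435798e-01 7.67890511e-03 1.16168364e+00]
 [3.20435798e-01 7.67890511e-03 1.16168364e+00]
 [5.86772794e-01 1.41878878e-02 1.42360170e-01]
 [5.86846763e-01 1.13125406e-02 1.41971072e-01]
 [5.82352997e-01 2.27505931e-02 1.48308840e-01]
 [5.84148112e-01 1.99780047e-02 1.41255711e-01]
 [5.82327840e-01 1.70361935e-02 1.48192204
[... 5826 characters left out ...]
e-01 7.67890511e-03 1.16168364e+00]
 [3.20435798e-01 7.67890511e-03 1.16168364e+00]
 [3.20435798e-01 7.67890511e-03 1.16168364e+00]]
drum 57 [0.55762819 0.01912099 0.11106901] (array([0.56892985, 0.0213503 ]), np.float64(0.01959563705820024))
seat 189 [0.58187943 0.01341944 0.04100641] (array([0.58273112, 0.01960834]), np.float64(0.038860315990179445))
plate ((0.6113461256027222, 0.026790790259838104), (0.1799842268228531, 0.2669537663459778), 76.50047302246094)
table z 0.0011373261306015805
[-3.07590967e+00 -6.31214767e-01  7.10698213e-04] [[ 9.19179236e-01  3.93838737e-01 -7.61899109e-04]
 [ 3.93839454e-01 -9.19178084e-01  1.46089322e-03]
 [-1.24964622e-04 -1.64288864e-03 -9.99998643e-01]]
```

View pics/c1.png

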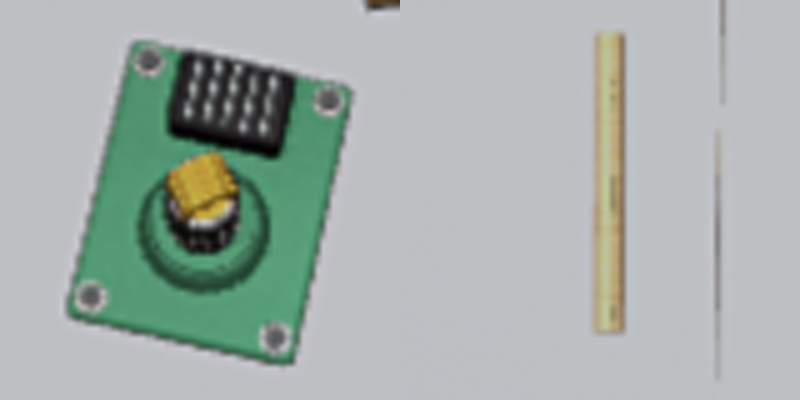

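The crop shows the stand yawed by about −13°. The eye's long edge runs up and to the right, so its hole axis is at roughly +30° yaw. The bar lies almost along x, centred near (0.475, 0.254). Next I'll move above the sleeve and look with the wrist camera.

Units first: shifts go in units of 5 mm. So 0.17 m is 34, -0.1 m is -20.

Request:
drive_effector --plan '[{"tx": 10, "ty": -6, "rz": 0.08}, {"tx": 18, "ty": -11, "rz": 0.16}, {"tx": 26, "ty": -16, "rz": 0.24}, {"tx": 34, "ty": -20, "rz": 0.32}, {"tx": 40, "ty": -24, "rz": 0.4}]' --finger_gap 0.085 --grip_force 40

```text
clock: 0.6
tcp_pos: [0.4046, -0.4283, 0.3036]
orientation: [-3.14, -0.007, -0.001]
contact_force: [0.2, -0.2, 0.8]
grip_width: 0.0849
gripper_force: 0.0
```

Run:
```python
from h import *
o=get_obs();print(tool([.498,-.298,.30]),o["tcp_pos"],Ro.from_rotvec(o["orientation"]).as_matrix()[:,0])
```

```text
[ 0.09393724 -0.12991064  0.00378952] [ 0.40463406 -0.42832738  0.30359398] [9.99990189e-01 4.40377951e-03 4.77388807e-04]
```

Scaled: -0.125 m is -25, 0.09 m is 18.

Request:
drive_effector --plan '[{"tx": 7, "ty": -9}, {"tx": 12, "ty": -17}, {"tx": 18, "ty": -25}, {"tx": 18, "ty": -25}, {"tx": 18, "ty": -25}]'

```text
clock: 1.1
tcp_pos: [0.4928, -0.3041, 0.3036]
orientation: [-3.141, -0.014, 0.001]
contact_force: [-0.7, 0.5, 0.3]
grip_width: 0.0849
gripper_force: 0.0
```

Run:
```python
from h import *
print(get_obs()["tcp_pos"])
c=optics.camera_info("wrist");im,d=optics.grab_frame("wrist")
np.savez("w1.npz",im=im,d=d);cv2.imwrite("pics/w1.png",im)
print(c, -c["R"].T@c["t"]);P=cloud("wrist",d,c)
q=P[(d>0)&(P[...,2]>.068)&(P[...,2]<.083)];print(len(q),q.min(0),q.max(0),fitc(q[:,:2]))
```

```text
[ 0.49277097 -0.30413662  0.30358234]
{'camera_matrix': array([[301.6400986 ,   0.        , 321.20418451],
       [  0.        , 301.6400986 , 196.91144773],
       [  0.        ,   0.        ,   1.        ]]), 'R': array([[ 1.02107944e-02, -9.99947748e-01, -4.91023814e-04],
       [-9.57807604e-01, -9.92153608e-03,  2.87238850e-01],
       [-2.87228713e-01, -2.46263051e-03, -9.57858863e-01]]), 't': array([-0.3094008 ,  0.43118909,  0.51880564])} [ 0.56517129 -0.30382895  0.3729364 ]
1665 [ 0.46722066 -0.54299854  0.06800833] [0.65709617 0.01058654 0.08292541] (array([ 0.81411353, -0.22456748]), np.float64(0.3306666641302156))
```

View pics/w1.png

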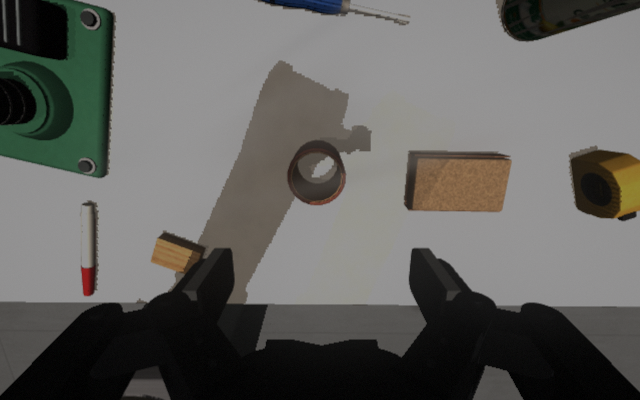

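The sleeve's rim is at about (317,172) and clear of the fingers. The stand is partly visible on the left. Now I'll fit the rim.

Run:
```python
from h import *
z=np.load("w1.npz");d=z["d"];P=cloud("wrist",d)
m=np.zeros(d.shape,bool);m[130:215,275:360]=1
q=P[m&(P[...,2]>.070)&(P[...,2]<.079)];print(len(q),(q.min(0)+q.max(0))/2,np.ptp(q,0),fitc(q[:,:2]),q[:,2].mean())
h=P[m&(P[...,2]>.02)];print(h.min(0),h.max(0))
o=get_obs();print(Ro.from_rotvec(o["orientation"]).as_matrix())
c=fitc(q[:,:2])[0];print(tool([*c,.117]))
```

```text
884 [ 0.49558916 -0.30178038  0.07317499] [0.0594454  0.05806019 0.00629395] (array([ 0.49604216, -0.30169293]), np.float64(0.027180071004344115)) 0.07398621711102533
[ 0.46586646 -0.33081048  0.02020836] [ 0.56395583 -0.27275029  0.37291131]
[[ 9.99985164e-01  5.35959635e-03 -9.72507564e-04]
 [ 5.35942451e-03 -9.99985622e-01 -1.79221225e-04]
 [-9.73454135e-04  1.74006486e-04 -9.99999511e-01]]
[ 0.00475173 -0.00444985  0.18656074]
```

Scaled: 0.186 m is 37.2, 0.17 m is 34.

Request:
drive_effector --plan '[{"tx": 0.9, "ty": -1, "tz": 9}, {"tx": 0.9, "ty": -1, "tz": 18}, {"tx": 0.9, "ty": -1, "tz": 27}, {"tx": 0.9, "ty": -1, "tz": 34}, {"tx": 0.9, "ty": -1, "tz": 37.2}]'

```text
clock: 1.65
tcp_pos: [0.4928, -0.3026, 0.1142]
orientation: [-3.14, -0.002, 0.009]
contact_force: [0.0, 0.9, 0.9]
grip_width: 0.085
gripper_force: 0.0
```

Request:
drive_effector --plan '[{}, {}, {}, {}, {}]' --finger_gap 0.05 --grip_force 40

```text
clock: 2.15
tcp_pos: [0.4966, -0.3013, 0.1189]
orientation: [3.141, 0.007, 0.002]
contact_force: [0.3, 0.7, -0.9]
grip_width: 0.0583
gripper_force: 42.9
```

Request:
drive_effector --plan '[{}, {}, {}, {}]'

```text
clock: 2.55
tcp_pos: [0.4966, -0.3011, 0.1184]
orientation: [3.141, 0.008, 0.001]
contact_force: [-1.0, 0.2, 4.8]
grip_width: 0.0584
gripper_force: 43.3
```

Run:
```python
from h import *
c=optics.camera_info("wrist");im,d=optics.grab_frame("wrist");np.savez("w2.npz",im=im,d=d,R=c["R"],t=c["t"]);cv2.imwrite("pics/w2.png",im)
```

```text
(no output)
```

View pics/w2.png

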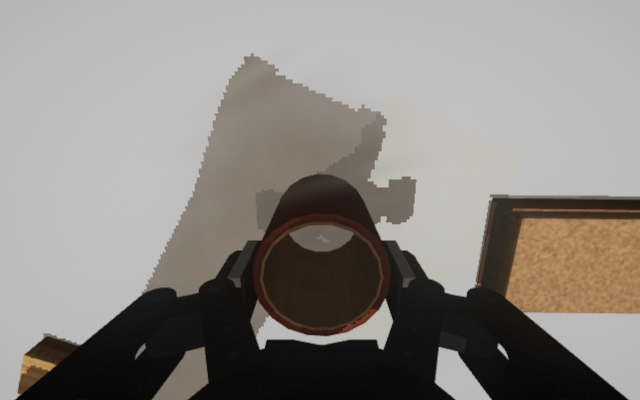

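The sleeve is held between the pads, with its rim centred at about (321,273). I'll lift it and carry it to a viewing pose about 0.1 m short of the drum.

Run:
```python
from h import *
z=np.load("w2.npz");P=cloud("wrist",z["d"],optics.camera_info("wrist")|dict(R=z["R"],t=z["t"]))
m=np.zeros(P.shape[:2],bool);m[200:345,245:395]=1
q=P[m&(P[...,2]>.070)&(P[...,2]<.079)]
print(len(q),(q.min(0)+q.max(0))/2,np.ptp(q,0),fitc(q[:,:2]),q[:,2].mean())
```

```text
5619 [ 0.49904292 -0.30096043  0.07449533] [0.05979317 0.064063   0.0089903 ] (array([ 0.49968791, -0.30153272]), np.float64(0.02731175195304665)) 0.07391612983623476
```

Request:
drive_effector --plan '[{"tz": -9}, {"tz": -18}, {"tz": -26}, {"tz": -32}, {"tz": -38}]'

```text
clock: 3.1
tcp_pos: [0.496, -0.3008, 0.3092]
orientation: [3.142, 0.008, 0.0]
contact_force: [0.8, -0.4, -1.6]
grip_width: 0.0588
gripper_force: 43.7
```

Request:
drive_effector --plan '[{"ty": -6}, {"ty": -15}, {"ty": -24}, {"ty": -33}, {"ty": -42}]'

```text
clock: 3.6
tcp_pos: [0.4947, -0.0892, 0.3076]
orientation: [3.142, 0.007, -0.001]
contact_force: [0.6, -0.1, -0.3]
grip_width: 0.0583
gripper_force: 43.7
```

Request:
drive_effector --plan '[{"tx": -4, "ty": -9}, {"tx": -8, "ty": -16}, {"tx": -10, "ty": -22}, {"tx": -10, "ty": -22}, {"tx": -10, "ty": -22}]'

```text
clock: 4.1
tcp_pos: [0.4445, 0.0191, 0.3078]
orientation: [3.141, 0.01, -0.0]
contact_force: [0.3, -0.3, -0.6]
grip_width: 0.0583
gripper_force: 43.7
```

Request:
drive_effector --plan '[{}, {}]'

```text
clock: 4.3
tcp_pos: [0.4451, 0.0176, 0.3077]
orientation: [3.141, 0.004, -0.0]
contact_force: [0.7, 0.7, -0.8]
grip_width: 0.0581
gripper_force: 43.7
```

Run:
```python
from h import *
print(get_obs()["tcp_pos"])
c=optics.camera_info("wrist");im,d=optics.grab_frame("wrist");np.savez("w3.npz",im=im,d=d,R=c["R"],t=c["t"]);cv2.imwrite("pics/w3.png",im)
```

```text
[0.4450647  0.01764712 0.30772474]
```

View pics/w3.png

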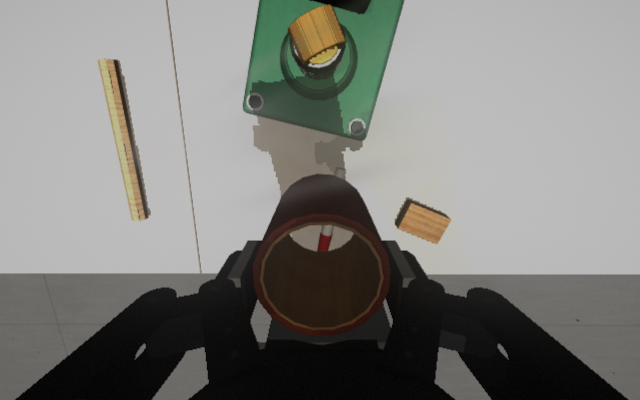

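The view shows the drum and eye at about (318,45), the seat ring round (318,60), the bar on the left and the sleeve in the fingers. I'll fit the drum's side, the seat and the eye.

Create m3.py:
```python
from h import *
import sys
from scipy.optimize import least_squares
z=np.load(sys.argv[1]);P=cloud("wrist",z["d"],optics.camera_info("wrist")|dict(R=z["R"],t=z["t"]));im=z["im"]
m=np.zeros(P.shape[:2],bool);m[0:125,265:375]=1
def sel(a,b):return P[m&(P[...,2]>a)&(P[...,2]<b)]
def fixr(p,R,x0):
    f=least_squares(lambda c:np.hypot(*(p-c).T)-R,x0,loss="soft_l1",f_scale=.001);return f.x,np.sqrt(np.mean(f.fun**2))
x0=[.57,.02]
q=sel(.05,.104);q=q[np.hypot(*(q[:,:2]-x0).T)<.03];print("drum side",len(q),fixr(q[:,:2],.023,x0),fitc(q[:,:2]))
q=sel(.034,.046);h=cv2.convexHull(q[:,:2].astype(np.float32))[:,0];print("seat",len(q),fixr(h,.033,x0),len(h),q[:,2].mean())
q=sel(.105,.114);q=q[np.hypot(*(q[:,:2]-x0).T)<.03];print("drum top",len(q),q.mean(0))
q=sel(.138,.155);b=cv2.minAreaRect(q[:,:2].astype(np.float32));print("eye top",len(q),b,q[:,2].max(),q.mean(0))
q=sel(.01,.021);b=cv2.minAreaRect(q[:,:2].astype(np.float32));print("plate",len(q),b)
```

```bash
python3 m3.py w3.npz
```

Run:
```python
import cv2
im=cv2.imread("pics/w3.png");cv2.imwrite("pics/c3.png",cv2.resize(im[0:140,230:420],None,fx=4,fy=4,interpolation=2))
```

```text
drum side 235 (array([0.56796294, 0.02065481]), np.float64(0.00017726506907250934)) (array([0.56803992, 0.02066056]), np.float64(0.023071339450026228))
seat 1345 (array([0.56554118, 0.02178273]), np.float64(0.009994284688649482)) 28 0.03856376554387476
drum top 487 [0.55439491 0.01989392 0.1091282 ]
eye top 1894 ((0.5677444934844971, 0.020903294906020164), (0.026369521394371986, 0.032684966921806335), 24.791059494018555) 0.14973067529157194 [0.56733731 0.02104761 0.14477501]
plate 7766 ((0.5612834095954895, 0.01981644332408905), (0.12739095091819763, 0.12698741257190704), 0.12134596705436707)
```

View pics/c3.png

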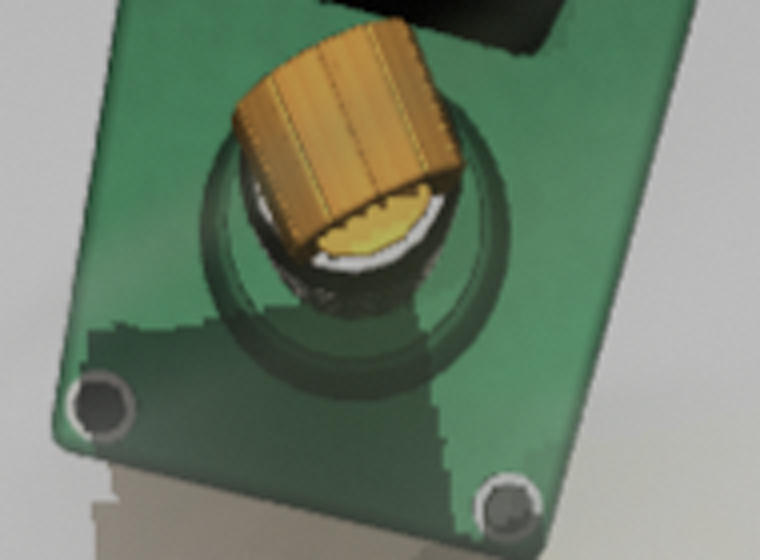

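Create rim.py:
```python
from h import *
def rim(P,m,zt,yc,n):
    q=P[m&(abs(P[...,2]-zt)<.0035)&(abs(P[...,1]-yc)<.008)]
    x=np.sort(q[:,0]);c=(x[2]+x[-3])/2;f=x[x>c];b=x[x<c]
    print(n,"x outer %.4f..%.4f mid %.4f  inner %.4f %.4f mid %.4f z %.4f"%(x[2],x[-3],c,b[-3],f[2],(b[-3]+f[2])/2,q[:,2].mean()))
z=np.load("w2.npz");P=cloud("wrist",z["d"],optics.camera_info("wrist")|dict(R=z["R"],t=z["t"]));m=np.zeros(P.shape[:2],bool);m[200:345,245:395]=1
rim(P,m,.0745,-.301,"held@.4966")
z=np.load("w3.npz");P=cloud("wrist",z["d"],optics.camera_info("wrist")|dict(R=z["R"],t=z["t"]))
rim(P,m,.0745+.1893,.0177,"w3@.4451")
```

```bash
python3 rim.py
```

```text
held@.4966 x outer 0.4693..0.5288 mid 0.4991  inner 0.4760 0.5226 mid 0.4993 z 0.0739
w3@.4451 x outer 0.4176..0.4771 mid 0.4474  inner 0.4246 0.4711 mid 0.4478 z 0.2632
```

Request:
drive_effector --plan '[{"tx": 9, "ty": -0.3}, {"tx": 18, "ty": -0.6}, {"tx": 24, "ty": -0.66}, {"tx": 24.4, "ty": -0.66}, {"tx": 24.4, "ty": -0.66}]'

```text
clock: 4.85
tcp_pos: [0.567, 0.022, 0.3071]
orientation: [-3.142, -0.005, 0.002]
contact_force: [-1.0, 0.3, -0.3]
grip_width: 0.0587
gripper_force: 43.7
```

Request:
drive_effector --plan '[{"tz": 6}, {"tz": 12}, {"tz": 14}, {"tz": 14}, {"tz": 14}]'

```text
clock: 5.35
tcp_pos: [0.567, 0.0227, 0.2391]
orientation: [-3.142, -0.007, -0.002]
contact_force: [0.0, 0.1, 0.2]
grip_width: 0.0583
gripper_force: 43.7
```

Run:
```python
from h import *
from scipy.optimize import least_squares
print(get_obs()["tcp_pos"],get_obs()["contact_force"],Ro.from_rotvec(get_obs()["orientation"]).as_matrix()[:,0],tool([.567,.021,.2377]))
c=optics.camera_info("wrist");im,d=optics.grab_frame("wrist");np.savez("w4.npz",im=im,d=d,R=c["R"],t=c["t"]);cv2.imwrite("pics/w4.png",im)
```

```text
[0.566979   0.02267254 0.23905943] [0.04527602 0.13283879 0.16325201] [0.99998823 0.00469392 0.00122565] [1.14811256e-05 1.67269927e-03 1.35935438e-03]
```

View pics/w4.png

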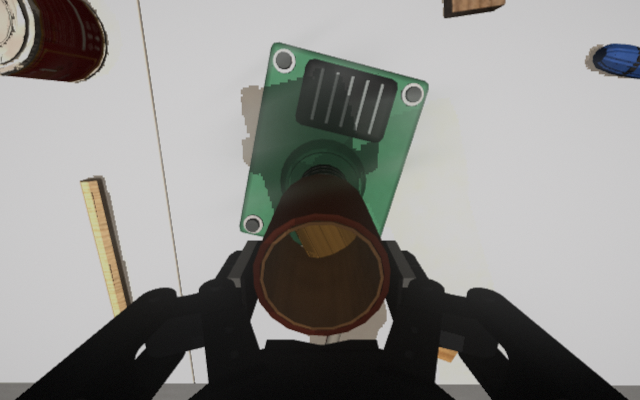

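The sleeve hangs over the eye, and the drum's back side at (320,170) and the sleeve's outer wall at (320,200) are both visible in this one view. I'll fit both for a direct comparison.

Run:
```python
from h import *
from scipy.optimize import least_squares
z=np.load("w4.npz");P=cloud("wrist",z["d"],optics.camera_info("wrist")|dict(R=z["R"],t=z["t"]))
m=np.zeros(P.shape[:2],bool);m[140:235,265:380]=1
for n,a,b,R in(("drum",.05,.108,.023),("sleeve low",.122,.155,.03),("sleeve mid",.155,.185,.03),("seat",.036,.044,.033)):
    q=P[m&(P[...,2]>a)&(P[...,2]<b)];q=q[np.hypot(q[:,0]-.568,q[:,1]-.021)<.036][:,:2]
    f=least_squares(lambda c:np.hypot(*(q-c).T)-R,[.568,.021],loss="soft_l1",f_scale=.0005);print(n,len(q),f.x,np.sqrt(np.mean(f.fun**2)),fitc(q))
```

```text
drum 276 [0.5676794  0.02055895] 0.00021599472454627823 (array([0.56778004, 0.02055369]), np.float64(0.022913181392264677))
sleeve low 1495 [0.56881019 0.02214477] 0.012466328120486056 (array([0.58379608, 0.02176738]), np.float64(0.017686219925395125))
sleeve mid 1619 [0.56885818 0.02207847] 0.0001844384706502597 (array([0.56920117, 0.02207755]), np.float64(0.029695046853461266))
seat 1055 [0.56194124 0.02074555] 0.0032118281871956096 (array([0.56951456, 0.02043415]), np.float64(0.027363446521972742))
```

Scaled: 0.018 m is 3.6, 0.0015 m is 0.3.

Request:
drive_effector --plan '[{"tx": -0.2, "ty": 0.3}, {"tx": -0.2, "ty": 0.3, "tz": 1.2}, {"tx": -0.2, "ty": 0.3, "tz": 2.4}, {"tx": -0.2, "ty": 0.3, "tz": 3.6}, {"tx": -0.2, "ty": 0.3, "tz": 4.4}]'

```text
clock: 5.9
tcp_pos: [0.5654, 0.0212, 0.215]
orientation: [3.141, 0.008, -0.002]
contact_force: [-0.0, 0.7, -1.2]
grip_width: 0.0583
gripper_force: 43.7
```

Request:
drive_effector --plan '[{}]'

```text
clock: 6.0
tcp_pos: [0.5653, 0.0212, 0.2149]
orientation: [3.141, 0.008, -0.003]
contact_force: [0.0, -0.0, 0.1]
grip_width: 0.0587
gripper_force: 43.7
```

Scaled: 0.052 m is 10.4, 0.046 m is 9.2.

Request:
drive_effector --plan '[{"tz": 2.4}, {"tz": 4.8}, {"tz": 7.2}, {"tz": 9.2}, {"tz": 10.4}]'

```text
clock: 6.5
tcp_pos: [0.5652, 0.0211, 0.1623]
orientation: [3.141, 0.008, -0.003]
contact_force: [-0.1, 0.7, -0.1]
grip_width: 0.0586
gripper_force: 43.7
```

Request:
drive_effector --plan '[{"tz": 0.4}, {"tz": 0.6}, {"tz": 0.8}]'

```text
clock: 6.8
tcp_pos: [0.5661, 0.0212, 0.1602]
orientation: [-3.142, -0.007, -0.001]
contact_force: [-0.5, -0.6, -0.7]
grip_width: 0.0585
gripper_force: 43.7
```

Request:
drive_effector --plan '[{"tz": 0.2}, {"tz": 0.4}, {"tz": 0.4}]'

```text
clock: 7.1
tcp_pos: [0.5661, 0.0212, 0.1585]
orientation: [3.142, 0.007, 0.002]
contact_force: [-1.0, 0.1, 3.1]
grip_width: 0.0585
gripper_force: 44.0
```

Request:
drive_effector --plan '[{"tz": 0.2}, {"tz": 0.3}, {"tz": 0.3}]'

```text
clock: 7.4
tcp_pos: [0.5662, 0.0212, 0.1584]
orientation: [3.141, 0.007, 0.002]
contact_force: [-4.4, -0.8, 16.5]
grip_width: 0.0587
gripper_force: 45.4
```

Request:
drive_effector --plan '[{}, {}, {}]' --finger_gap 0.085

```text
clock: 7.7
tcp_pos: [0.5657, 0.0212, 0.1562]
orientation: [-3.142, -0.008, 0.0]
contact_force: [0.2, 0.5, -0.8]
grip_width: 0.0848
gripper_force: 0.0
```

Request:
drive_effector --plan '[{"tz": -4}, {"tz": -12}, {"tz": -20}, {"tz": -28}, {"tz": -28}]'

```text
clock: 8.2
tcp_pos: [0.5685, 0.0216, 0.3021]
orientation: [-3.141, -0.007, -0.016]
contact_force: [-0.2, 0.3, 0.2]
grip_width: 0.0847
gripper_force: 0.0
```

Request:
drive_effector --plan '[{"tx": -8, "ty": -4}, {"tx": -16, "ty": -8}, {"tx": -24, "ty": -12}, {"tx": -24, "ty": -12}, {"tx": -24, "ty": -12}]'

```text
clock: 8.7
tcp_pos: [0.445, 0.0808, 0.2962]
orientation: [3.141, 0.01, 0.0]
contact_force: [0.9, -0.8, 0.1]
grip_width: 0.0852
gripper_force: 0.0
```

Run:
```python
from h import *
from scipy.optimize import least_squares
print(get_obs()["tcp_pos"],Ro.from_rotvec(get_obs()["orientation"]).as_matrix()[:,0])
c=optics.camera_info("wrist");im,d=optics.grab_frame("wrist");np.savez("w5.npz",im=im,d=d,R=c["R"],t=c["t"]);cv2.imwrite("pics/w5.png",im)
P=cloud("wrist",d)
m=np.hypot(P[...,0]-.568,P[...,1]-.021)<.04
q=P[m&(abs(P[...,2]-.1145)<.003)];print("rim",len(q),q[:,2].mean(),fitc(q[:,:2]))
q=P[m&(P[...,2]>.05)&(P[...,2]<.108)][:,:2];f=least_squares(lambda c:np.hypot(*(q-c).T)-.03,[.568,.021],loss="soft_l1",f_scale=.0005);print("sleeve side",len(q),f.x)
q=P[m&(P[...,2]>.139)&(P[...,2]<.155)];b=cv2.minAreaRect(q[:,:2].astype(np.float32));print("eye top",len(q),b)
for f,Q in(("w5",P),):
    q=Q[(abs(Q[...,0]-.475)<.13)&(abs(Q[...,1]-.2545)<.03)&(Q[...,2]>.011)&(Q[...,2]<.025)]
    l=cv2.fitLine(q[:,:2].astype(np.float32),2,0,.01,.01).ravel();s=(q[:,:2]-l[2:])@l[:2];print("bar",len(q),l,s.min(),s.max(),cv2.minAreaRect(q[:,:2].astype(np.float32)),q[:,2].max())
```

```text
[0.44495807 0.08079385 0.29615034] [9.99980279e-01 6.27960374e-03 8.67007946e-05]
rim 1738 0.114232622139952 (array([0.56982183, 0.02060326]), np.float64(0.025372304896702946))
sleeve side 1270 [0.5693522  0.01952014]
eye top 2031 ((0.5684974193572998, 0.020799819380044937), (0.02606092393398285, 0.0327661894261837), 24.668611526489258)
bar 2567 [0.99972    0.0236648  0.48104438 0.25315863] -0.1020881247422554 0.08771720734633616 ((0.4738253951072693, 0.2545640468597412), (0.189798504114151, 0.01876518689095974), 1.4335660934448242) 0.019556873927632532
```

View pics/w5.png

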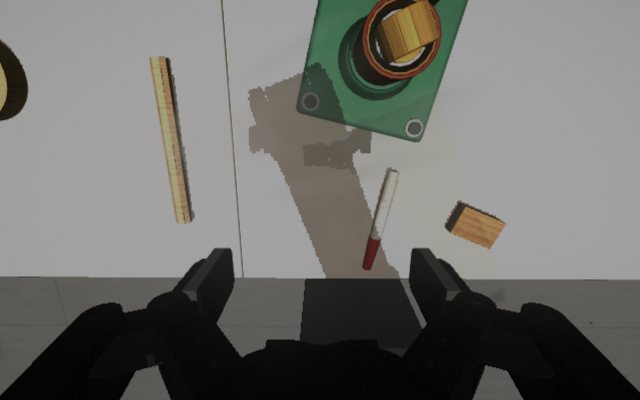

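The sleeve is seated: its rim is at z 0.114 and centred on the drum. The eye's hole axis is at 0.43 rad and the bar's centre is at (0.474, 0.2546). Next I'll grip the bar 10 mm behind its middle.

Request:
drive_effector --plan '[{"tx": 2, "ty": -9, "rz": -0.01}, {"tx": 4, "ty": -18, "rz": -0.019}, {"tx": 4, "ty": -27, "rz": -0.019}, {"tx": 4, "ty": -34.6, "rz": -0.019}, {"tx": 4, "ty": -34.6, "rz": -0.019}]'

```text
clock: 9.25
tcp_pos: [0.4649, 0.2594, 0.2962]
orientation: [-3.137, -0.047, 0.0]
contact_force: [-0.1, 0.0, -0.6]
grip_width: 0.085
gripper_force: 0.0
```

Request:
drive_effector --plan '[{"tz": 8}, {"tz": 16}, {"tz": 24}, {"tz": 32}, {"tz": 32}]'

```text
clock: 9.75
tcp_pos: [0.4631, 0.2507, 0.1313]
orientation: [3.136, 0.035, -0.013]
contact_force: [-0.6, -0.5, 0.5]
grip_width: 0.0852
gripper_force: 0.0
```

Run:
```python
from h import *
print(tool([.464,.2543,.077]),get_obs()["tcp_pos"],Ro.from_rotvec(get_obs()["orientation"]).as_matrix()[:,0])
c=optics.camera_info("wrist");im,d=optics.grab_frame("wrist");Q=cloud("wrist",d,c)
q=Q[(Q[...,0]>.46)&(Q[...,0]<.6)&(abs(Q[...,1]-.2545)<.025)&(Q[...,2]>.012)&(Q[...,2]<.023)]
print(len(q),q[:,0].max(),cv2.minAreaRect(q[:,:2].astype(np.float32)))
```

```text
[ 0.00146423 -0.00389575  0.05427664] [0.46307999 0.25067582 0.1313074 ] [ 0.9997208   0.02202552 -0.008556  ]
4911 0.567793953764388 ((0.5137946009635925, 0.2566213607788086), (0.10779991745948792, 0.017468882724642754), 1.4332115650177002)
```

Request:
drive_effector --plan '[{"tx": 0.2, "ty": -0.8, "tz": 4}, {"tx": 0.2, "ty": -0.8, "tz": 8}, {"tx": 0.2, "ty": -0.8, "tz": 10}, {"tx": 0.2, "ty": -0.8, "tz": 10.8}, {"tx": 0.2, "ty": -0.8, "tz": 10.8}]'

```text
clock: 10.3
tcp_pos: [0.4663, 0.2578, 0.0832]
orientation: [-3.141, -0.037, -0.002]
contact_force: [0.3, -0.3, 0.0]
grip_width: 0.0852
gripper_force: 0.0
```

Request:
drive_effector --plan '[{}, {}, {}, {}, {}]' --finger_gap 0.01 --grip_force 80

```text
clock: 10.8
tcp_pos: [0.4657, 0.2577, 0.0829]
orientation: [3.141, 0.037, 0.0]
contact_force: [-2.4, -2.1, 7.9]
grip_width: 0.0136
gripper_force: 77.9
```

Request:
drive_effector --plan '[{}, {}, {}, {}, {}]'

```text
clock: 11.3
tcp_pos: [0.4657, 0.2577, 0.083]
orientation: [3.141, 0.037, 0.001]
contact_force: [-1.3, -0.9, 6.4]
grip_width: 0.0135
gripper_force: 78.3
```

The opening is only 13.5 mm, so the pads are on the upper bevels. I'll open, go 6 mm lower and grip again.

Request:
drive_effector --plan '[{}, {}, {}]' --finger_gap 0.05 --grip_force 80

```text
clock: 11.6
tcp_pos: [0.4655, 0.2577, 0.0823]
orientation: [3.141, 0.037, -0.0]
contact_force: [-0.7, 0.5, -0.3]
grip_width: 0.0501
gripper_force: 0.0
```

Request:
drive_effector --plan '[{"tz": 0.8}, {"tz": 1.4}, {"tz": 1.4}]'

```text
clock: 11.9
tcp_pos: [0.4652, 0.2575, 0.0747]
orientation: [3.141, 0.037, -0.002]
contact_force: [0.1, -0.5, -0.1]
grip_width: 0.0501
gripper_force: 0.0
```

Request:
drive_effector --plan '[{}, {}, {}, {}, {}]' --finger_gap 0.01 --grip_force 80

```text
clock: 12.4
tcp_pos: [0.4656, 0.2578, 0.0757]
orientation: [-3.141, -0.037, -0.0]
contact_force: [-1.1, -0.8, 4.7]
grip_width: 0.0153
gripper_force: 78.8
```

Units first: shifts go in units of 5 mm. So -0.2 m is -40, -0.16 m is -32.

Request:
drive_effector --plan '[{"tz": -6}, {"tz": -14}, {"tz": -23}, {"tz": -32}, {"tz": -40}]' --grip_force 100

```text
clock: 12.9
tcp_pos: [0.4655, 0.2577, 0.2775]
orientation: [-3.141, -0.038, -0.001]
contact_force: [0.8, 0.5, -0.2]
grip_width: 0.0147
gripper_force: 98.9
```

Request:
drive_effector --plan '[{"tx": -0.8, "ty": 8, "rz": -0.08}, {"tx": -1.6, "ty": 17, "rz": -0.16}, {"tx": -2.6, "ty": 26, "rz": -0.24}, {"tx": -3.6, "ty": 35, "rz": -0.32}, {"tx": -4, "ty": 44, "rz": -0.407}]'

```text
clock: 13.4
tcp_pos: [0.45, 0.0355, 0.2753]
orientation: [3.067, 0.677, 0.0]
contact_force: [1.5, -0.1, -0.4]
grip_width: 0.0144
gripper_force: 98.9
```

Request:
drive_effector --plan '[{}, {}]'

```text
clock: 13.6
tcp_pos: [0.4507, 0.0362, 0.2753]
orientation: [3.07, 0.666, 0.0]
contact_force: [-0.3, 0.6, -0.8]
grip_width: 0.014
gripper_force: 98.9
```

Run:
```python
from h import *
o=get_obs();print(tool([.450,-.034,.22]),o["tcp_pos"],Ro.from_rotvec(o["orientation"]).as_matrix()[:,0])
```

```text
[-0.02968879  0.06362027  0.0553069 ] [0.45067004 0.03620942 0.27529924] [9.10199856e-01 4.14169317e-01 6.10705132e-06]
```

Scaled: 0.064 m is 12.8, 0.06 m is 12.

Request:
drive_effector --plan '[{"tx": -3, "ty": 6}, {"tx": -6, "ty": 12}, {"tx": -6, "ty": 12.8, "tz": 4}, {"tx": -6, "ty": 12.8, "tz": 7}, {"tx": -6, "ty": 12.8, "tz": 7}]'

```text
clock: 14.1
tcp_pos: [0.4494, -0.0321, 0.2387]
orientation: [-3.067, -0.674, 0.005]
contact_force: [-1.1, 0.1, -0.7]
grip_width: 0.014
gripper_force: 98.9
```

Request:
drive_effector --plan '[{}, {}]'

```text
clock: 14.3
tcp_pos: [0.4509, -0.0324, 0.2411]
orientation: [3.068, 0.674, 0.002]
contact_force: [0.6, -1.0, -0.1]
grip_width: 0.0145
gripper_force: 98.9
```

Create look.py:
```python
from h import *
import sys
o=get_obs();R=Ro.from_rotvec(o["orientation"]).as_matrix();print("tcp",o["tcp_pos"],R[:,0])
c=optics.camera_info("wrist");im,d=optics.grab_frame("wrist");np.savez(sys.argv[1]+".npz",im=im,d=d,R=c["R"],t=c["t"],tp=o["tcp_pos"],TR=R);cv2.imwrite(f"pics/{sys.argv[1]}.png",im)
P=cloud("wrist",d,c);T=(P-o["tcp_pos"])@R
q=T[(d>0)&(T[...,0]>.025)&(T[...,0]<.14)&(abs(T[...,1])<.02)&(T[...,2]>.045)&(T[...,2]<.075)]
print("bar tool",len(q),"xmax",q[:,0].max())
for a,b in((.03,.05),(.05,.075),(.075,.1)):
    s=q[(q[:,0]>a)&(q[:,0]<b)];t=s[s[:,2]<np.percentile(s[:,2],60)];print(a,"ymid %.4f (%.4f) ztop %.4f"%((s[:,1].min()+s[:,1].max())/2,np.ptp(s[:,1]),np.percentile(s[:,2],10)))
m=np.hypot(P[...,0]-.568,P[...,1]-.021)<.03
e=P[m&(P[...,2]>.139)&(P[...,2]<.152)];b=cv2.minAreaRect(e[:,:2].astype(np.float32));print("eye",len(e),b)
```

```bash
python3 look.py w6
```

```text
tcp [ 0.4508759  -0.03236217  0.24112865] [0.90796598 0.41904205 0.00124201]
bar tool 7674 xmax 0.10210147279133437
0.03 ymid 0.0003 (0.0176) ztop 0.0584
0.05 ymid 0.0003 (0.0176) ztop 0.0583
0.075 ymid 0.0002 (0.0176) ztop 0.0584
eye 1041 ((0.5591027140617371, 0.017252005636692047), (0.008091216906905174, 0.0315416157245636), 24.555908203125)
```

View pics/w6.png

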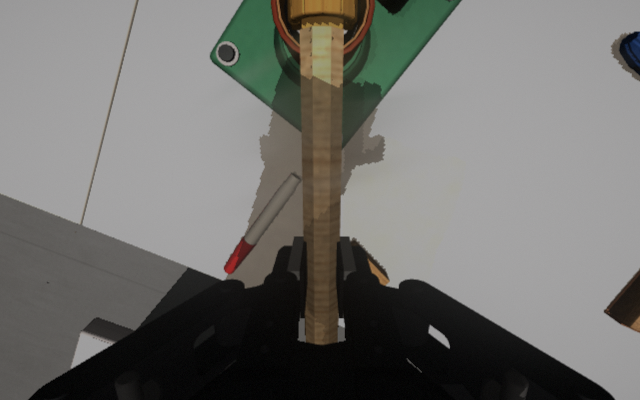

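The bar is level and straight in the grip, in line with the eye at (320,20), with its end about 12 mm short of the eye's face. I'll lower it to hole height and insert.

Scaled: 0.0446 m is 8.92, 0.03 m is 6.

Request:
drive_effector --plan '[{"ty": 0.08, "tz": 3}, {"ty": 0.08, "tz": 6}, {"ty": 0.08, "tz": 8.92}, {"ty": 0.08, "tz": 8.92}, {"ty": 0.08, "tz": 8.92}]'

```text
clock: 14.85
tcp_pos: [0.4508, -0.0335, 0.1964]
orientation: [3.069, 0.672, 0.001]
contact_force: [0.4, -0.2, -0.9]
grip_width: 0.0144
gripper_force: 98.9
```

Request:
drive_effector --plan '[{}, {}]'

```text
clock: 15.05
tcp_pos: [0.451, -0.0337, 0.1967]
orientation: [3.069, 0.671, 0.003]
contact_force: [-0.0, -1.0, -1.2]
grip_width: 0.0142
gripper_force: 98.9
```

```bash
python3 look.py w7; python3 -c "
from h import *
print(tool([.568,.0207,.1965]))"
```

```text
tcp [ 0.45097632 -0.03367184  0.19665671] [0.90865879 0.41753676 0.00150359]
bar tool 7670 xmax 0.10214844210991139
0.03 ymid 0.0002 (0.0176) ztop 0.0585
0.05 ymid 0.0002 (0.0176) ztop 0.0584
0.075 ymid 0.0002 (0.0176) ztop 0.0584
eye 6 ((0.5422490835189819, 0.008044224232435226), (0.0020809434354305267, 0.005637976806610823), 24.066293716430664)
[ 0.12914733 -0.00053829  0.00018221]
```

Scaled: -0.0005 m is -0.1, 0.03 m is 6.

Request:
drive_effector --plan '[{"tx": 1.2, "ty": -0.1}, {"tx": 2.4, "ty": -0.1}, {"tx": 3.6, "ty": -0.1}, {"tx": 4.8, "ty": -0.1}, {"tx": 6, "ty": -0.1}]'

```text
clock: 15.6
tcp_pos: [0.4781, -0.0204, 0.1957]
orientation: [-3.069, -0.672, -0.0]
contact_force: [0.3, 0.0, -1.1]
grip_width: 0.0144
gripper_force: 98.9
```

Request:
drive_effector --plan '[{"tx": 1.4}, {"tx": 2.8}, {"tx": 4}, {"tx": 5.2}, {"tx": 5.2}]'

```text
clock: 16.1
tcp_pos: [0.5019, -0.0093, 0.1959]
orientation: [-3.069, -0.672, -0.001]
contact_force: [-0.1, 0.6, -0.8]
grip_width: 0.0144
gripper_force: 98.9
```

Request:
drive_effector --plan '[{}, {}]'

```text
clock: 16.3
tcp_pos: [0.5008, -0.0101, 0.1957]
orientation: [3.069, 0.671, -0.001]
contact_force: [0.1, 0.8, -0.2]
grip_width: 0.0143
gripper_force: 98.9
```

```bash
python3 look.py w8
```

Run:
```python
from h import *
im,d=optics.grab_frame("scene");o=get_obs();print(tool([.568,.0207,.1965]))
a=cv2.resize(im[170:270,240:360],None,fx=6,fy=6,interpolation=2)
cv2.imwrite("pics/s8.png",a[:,:])
```

```text
tcp [ 0.50080386 -0.01006786  0.19572704] [ 9.08744732e-01  4.17352170e-01 -4.22198293e-04]
bar tool 10712 xmax 0.10198192336041338
0.03 ymid 0.0002 (0.0176) ztop 0.0584
0.05 ymid -0.0000 (0.0367) ztop 0.0482
0.075 ymid -0.0001 (0.0368) ztop 0.0483
eye 5468 ((0.5678657293319702, 0.021002445369958878), (0.02632957696914673, 0.03198782354593277), 25.46879005432129)
[ 7.38888590e-02  3.82320898e-05 -7.09649056e-04]
```

View pics/s8.png

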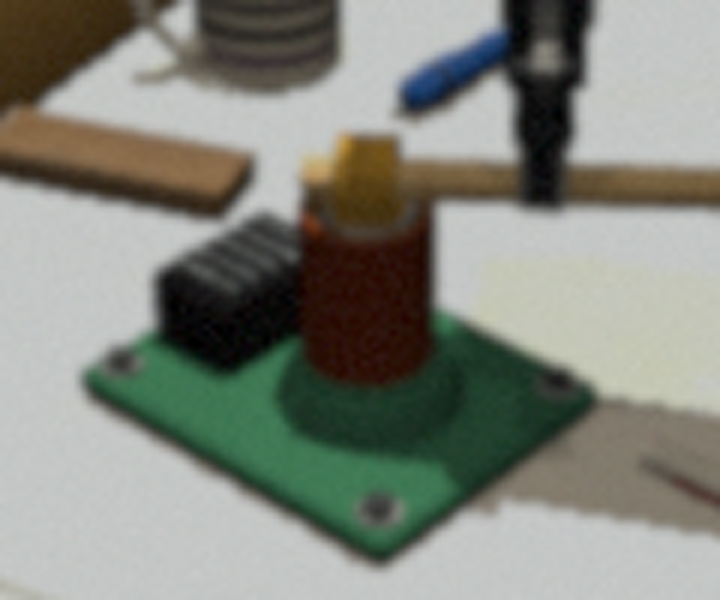

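The bar is through the eye, and its end stands about 15 mm out at (318,170) in the crop. Now I'll turn the eye on an arc about the drum axis, which is 74 mm ahead in the tool frame.

Request:
drive_effector --plan '[{"tx": 0.08, "ty": -1.48, "rz": 0.1}, {"tx": 0.3, "ty": -2.94, "rz": 0.2}, {"tx": 0.66, "ty": -4.38, "rz": 0.3}, {"tx": 1.16, "ty": -5.76, "rz": 0.4}, {"tx": 1.82, "ty": -7.1, "rz": 0.5}]'

```text
clock: 16.9
tcp_pos: [0.4942, 0.0263, 0.1958]
orientation: [3.139, -0.114, -0.0]
contact_force: [0.4, -0.6, -0.3]
grip_width: 0.0144
gripper_force: 99.4
```

Request:
drive_effector --plan '[{}]'

```text
clock: 17.0
tcp_pos: [0.4942, 0.0265, 0.1958]
orientation: [3.139, -0.108, -0.001]
contact_force: [-0.6, -0.2, -0.4]
grip_width: 0.0145
gripper_force: 99.4
```

```bash
python3 look.py w9; python3 -c "
from h import *
print(tool([.568,.0207,.1965]),get_obs()['joints'])"
```

```text
tcp [0.49417001 0.02651754 0.19576957] [ 9.97621818e-01 -6.89235717e-02 -4.98519100e-04]
bar tool 10603 xmax 0.10215624087474763
0.03 ymid 0.0006 (0.0176) ztop 0.0584
0.05 ymid 0.0008 (0.0384) ztop 0.0482
0.075 ymid -0.0004 (0.0388) ztop 0.0484
eye 5471 ((0.5716277360916138, 0.021527722477912903), (0.03382863849401474, 0.032260872423648834), 10.726421356201172)
[ 0.07402269  0.00056311 -0.00077899] [-0.01207608  0.33491198 -0.19853831  2.06761493  0.09586158  0.74808579
 -1.90757586]
```

Request:
drive_effector --plan '[{"tx": 0.08, "ty": -1.48, "rz": 0.1}, {"tx": 0.3, "ty": -2.94, "rz": 0.2}, {"tx": 0.66, "ty": -4.38, "rz": 0.3}, {"tx": 1.16, "ty": -5.76, "rz": 0.4}, {"tx": 1.82, "ty": -7.1, "rz": 0.5}]'

```text
clock: 17.55
tcp_pos: [0.5056, 0.0609, 0.1956]
orientation: [3.014, -0.883, -0.002]
contact_force: [-1.2, -0.6, 0.3]
grip_width: 0.0145
gripper_force: 99.5
```

Request:
drive_effector --plan '[{}]'

```text
clock: 17.65
tcp_pos: [0.5058, 0.0612, 0.1956]
orientation: [3.016, -0.879, -0.002]
contact_force: [-1.1, 0.6, 0.1]
grip_width: 0.0144
gripper_force: 99.4
```

```bash
python3 look.py w10; python3 -c "
from h import *
print(tool([.568,.0207,.1965]),get_obs()['joints'])"
```

```text
tcp [0.5057541  0.06117016 0.19559787] [ 0.84339055 -0.53730026 -0.00089905]
bar tool 10642 xmax 0.10238215632189572
0.03 ymid 0.0008 (0.0176) ztop 0.0583
0.05 ymid 0.0008 (0.0381) ztop 0.0480
0.075 ymid -0.0003 (0.0386) ztop 0.0482
eye 5488 ((0.5694759488105774, 0.02009735256433487), (0.03242171183228493, 0.029862897470593452), 71.43665313720703)
[ 0.07418994  0.00057262 -0.00095631] [-0.15786238  0.35033895 -0.10156828  2.04079818  0.05056199  0.75374819
 -2.42608149]
```

Request:
drive_effector --plan '[{"tx": 0.08, "ty": -1.48, "rz": 0.1}, {"tx": 0.3, "ty": -2.94, "rz": 0.2}, {"tx": 0.46, "ty": -3.66, "rz": 0.25}, {"tx": 0.46, "ty": -3.66, "rz": 0.25}]'

```text
clock: 18.1
tcp_pos: [0.5174, 0.0752, 0.1955]
orientation: [2.883, -1.246, -0.002]
contact_force: [-2.0, 2.5, -0.2]
grip_width: 0.0145
gripper_force: 99.4
```

```bash
python3 look.py w11
```

```text
tcp [0.5174122  0.07515894 0.19554058] [ 0.68518786 -0.72836588 -0.00086455]
bar tool 10653 xmax 0.10240850030546503
0.03 ymid 0.0007 (0.0176) ztop 0.0583
0.05 ymid 0.0008 (0.0383) ztop 0.0480
0.075 ymid -0.0004 (0.0387) ztop 0.0481
eye 5468 ((0.5676912069320679, 0.020717822015285492), (0.032023631036281586, 0.026107005774974823), 58.05522537231445)
```

Request:
drive_effector --plan '[{"tx": 0.02, "ty": -0.74, "rz": 0.05}, {"tx": 0.08, "ty": -1.48, "rz": 0.1}, {"tx": 0.08, "ty": -1.48, "rz": 0.1}]'

```text
clock: 18.45
tcp_pos: [0.5231, 0.08, 0.1956]
orientation: [2.817, -1.39, -0.001]
contact_force: [-3.0, 2.6, -0.5]
grip_width: 0.0143
gripper_force: 99.4
```

```bash
python3 -c "
from h import *
o=get_obs();print(tool([.568,.0207,.1965]),o['joints'],o['moment'],o['contact_force'],Ro.from_rotvec(o['orientation']).as_matrix()[:,0])"
```

```text
[ 0.0743629   0.00045525 -0.00091974] [-0.24735018  0.37596256 -0.02698526  2.00018873  0.01356819  0.76638771
 -2.76958659] [0.53579261 0.60052393 0.17794659] [-2.9614793   2.56864243 -0.46324045] [ 6.08556110e-01 -7.93510490e-01 -7.50499043e-04]
```

Request:
drive_effector --plan '[{"tx": 0.02, "ty": -0.74, "rz": 0.05}, {"tx": 0.08, "ty": -1.48, "rz": 0.1}, {"tx": 0.08, "ty": -1.48, "rz": 0.1}, {"tx": 0.08, "ty": -1.48, "rz": 0.1}]'

```text
clock: 18.85
tcp_pos: [0.5292, 0.0841, 0.1957]
orientation: [-2.745, 1.528, 0.001]
contact_force: [-3.9, 3.4, -0.3]
grip_width: 0.014
gripper_force: 99.3
```

```bash
python3 look.py w12;python3 -c "
from h import *
o=get_obs();print(tool([.568,.0207,.1965]),o['joints'],o['moment'],o['contact_force'],Ro.from_rotvec(o['orientation']).as_matrix()[:,0])"
```

```text
tcp [0.52922244 0.08413911 0.19569377] [ 5.26772481e-01 -8.50006135e-01 -5.69119200e-04]
bar tool 10658 xmax 0.1025531128692341
0.03 ymid 0.0008 (0.0176) ztop 0.0584
0.05 ymid 0.0009 (0.0380) ztop 0.0482
0.075 ymid -0.0004 (0.0389) ztop 0.0482
eye 5477 ((0.5675560832023621, 0.020698439329862595), (0.03190342336893082, 0.026203865185379982), 45.8779411315918)
[ 0.07435408  0.00046462 -0.00083427] [-2.71357899e-01  3.84815325e-01 -3.12283355e-03  1.98635279e+00
  9.76499942e-04  7.70799597e-01 -2.86231284e+00] [0.73659183 0.70029467 0.10093327] [-3.31893677  2.86906211 -0.18458121] [ 5.26291138e-01 -8.50304243e-01 -5.75887900e-04]
```

Scaled: -0.0052 m is -1.04, -0.003 m is -0.6.

Request:
drive_effector --plan '[{"tx": 0.02, "ty": -0.6, "rz": 0.04}, {"tx": 0.04, "ty": -1.04, "rz": 0.07}, {"tx": 0.04, "ty": -1.04, "rz": 0.07}, {"tx": 0.04, "ty": -1.04, "rz": 0.07}]'

```text
clock: 19.3
tcp_pos: [0.5338, 0.0868, 0.1957]
orientation: [2.688, -1.625, -0.001]
contact_force: [-4.0, 3.4, -0.6]
grip_width: 0.0141
gripper_force: 99.4
```

```bash
python3 look.py w13;python3 -c "
from h import *
o=get_obs();print(tool([.568,.0207,.1965]),o['joints'],o['moment'],o['contact_force'],Ro.from_rotvec(o['orientation']).as_matrix()[:,0])"
```

```text
tcp [0.53383918 0.08676861 0.19568365] [ 4.64862865e-01 -8.85382652e-01 -2.74548387e-04]
bar tool 10650 xmax 0.10259993086878984
0.03 ymid 0.0008 (0.0176) ztop 0.0584
0.05 ymid 0.0010 (0.0379) ztop 0.0482
0.075 ymid -0.0003 (0.0389) ztop 0.0483
eye 5475 ((0.5677060484886169, 0.020709533244371414), (0.032396961003541946, 0.026111895218491554), 42.59371566772461)
[ 0.0743664   0.00047097 -0.00084067] [-0.31104254  0.39159982  0.04293658  1.97755511 -0.02378035  0.77340259
 -2.91247485] [0.75074206 0.7994705  0.01730714] [-4.02209682  4.24987567 -1.06825158] [ 4.64832046e-01 -8.85398815e-01 -3.28105439e-04]
```

Scaled: -0.0052 m is -1.04, -0.003 m is -0.6.

Request:
drive_effector --plan '[{"tx": 0.02, "ty": -0.6, "rz": 0.04}, {"tx": 0.04, "ty": -1.04, "rz": 0.07}, {"tx": 0.04, "ty": -1.04, "rz": 0.07}]'

```text
clock: 19.65
tcp_pos: [0.5387, 0.0889, 0.1957]
orientation: [2.629, -1.719, -0.0]
contact_force: [-4.3, 3.1, -0.0]
grip_width: 0.0146
gripper_force: 99.4
```

```bash
python3 look.py w14;python3 -c "
from h import *
o=get_obs();print(tool([.568,.0207,.1965]),o['joints'],o['contact_force'])"
```

```text
tcp [0.53871487 0.08891903 0.19569318] [ 4.01217322e-01 -9.15982867e-01  2.18865685e-04]
bar tool 10628 xmax 0.10276164525962388
0.03 ymid 0.0009 (0.0175) ztop 0.0585
0.05 ymid 0.0008 (0.0383) ztop 0.0482
0.075 ymid -0.0003 (0.0386) ztop 0.0483
eye 5463 ((0.5695257186889648, 0.018140556290745735), (0.03208746388554573, 0.03247761353850365), 38.999549865722656)
[ 0.07424037  0.00050678 -0.00081136] [-0.38755418  0.40038217  0.13658233  1.97106874 -0.07543554  0.7754419
 -2.93584942] [-3.60939573  2.68809359 -0.89233438]
```

Scaled: -0.0052 m is -1.04, -0.003 m is -0.6.

Request:
drive_effector --plan '[{"tx": 0.02, "ty": -0.6, "rz": 0.04}, {"tx": 0.04, "ty": -1.04, "rz": 0.07}, {"tx": 0.04, "ty": -1.04, "rz": 0.07}]'

```text
clock: 20.0
tcp_pos: [0.5432, 0.0904, 0.1955]
orientation: [2.567, -1.808, -0.001]
contact_force: [-5.4, 2.8, -0.3]
grip_width: 0.0139
gripper_force: 99.5
```

```bash
python3 look.py w15;python3 -c "
from h import *
o=get_obs();print(tool([.568,.0207,.1965]),o['joints'],o['contact_force'])"
```

```text
tcp [0.54317243 0.09042059 0.19552523] [ 3.36581405e-01 -9.41654158e-01  6.36309013e-04]
bar tool 10626 xmax 0.10276556212845013
0.03 ymid 0.0006 (0.0177) ztop 0.0584
0.05 ymid 0.0004 (0.0391) ztop 0.0481
0.075 ymid -0.0005 (0.0388) ztop 0.0482
eye 5450 ((0.5675484538078308, 0.02068372815847397), (0.03209100663661957, 0.026020977646112442), 36.11128234863281)
[ 7.40172834e-02  7.02578858e-05 -9.09295056e-04] [-0.47968045  0.41383645  0.25285069  1.96595769 -0.14229796  0.780361
 -2.94340025] [-4.28016189  1.41883948 -0.42826239]
```

The eye is measured at about 1.37 rad past its starting angle, so it is at the stop. I'll back off within the play and draw the bar out along its axis.

Scaled: 0.0147 m is 2.94, 0.0074 m is 1.48.

Request:
drive_effector --plan '[{"tx": 0.08, "ty": 1.48, "rz": -0.1}, {"tx": 0.3, "ty": 2.94, "rz": -0.2}, {"tx": 0.3, "ty": 2.94, "rz": -0.2}]'

```text
clock: 20.35
tcp_pos: [0.5308, 0.0828, 0.1963]
orientation: [-2.735, 1.545, -0.003]
contact_force: [0.2, 0.7, -0.5]
grip_width: 0.0142
gripper_force: 99.5
```

Request:
drive_effector --plan '[{"tx": -2}, {"tx": -4}, {"tx": -6}, {"tx": -8}, {"tx": -10}]'

```text
clock: 20.85
tcp_pos: [0.5041, 0.1285, 0.1958]
orientation: [-2.735, 1.545, -0.0]
contact_force: [0.7, 0.3, -0.9]
grip_width: 0.0146
gripper_force: 100.1
```

Request:
drive_effector --plan '[{"tx": -2}, {"tx": -4}, {"tx": -6}, {"tx": -6}]'

```text
clock: 21.25
tcp_pos: [0.4883, 0.1546, 0.1957]
orientation: [-2.736, 1.543, 0.001]
contact_force: [0.8, 0.4, -0.6]
grip_width: 0.0143
gripper_force: 100.1
```

```bash
python3 look.py w16;python3 -c "
from h import *
o=get_obs();print(tool([.568,.0207,.1965]),o['joints'],o['contact_force'])"
```

```text
tcp [0.48834506 0.15464785 0.19573977] [ 5.17517204e-01 -8.55672638e-01 -5.29245851e-04]
bar tool 7703 xmax 0.10259472448785092
0.03 ymid 0.0008 (0.0177) ztop 0.0585
0.05 ymid 0.0007 (0.0176) ztop 0.0585
0.075 ymid 0.0007 (0.0176) ztop 0.0585
eye 0 ((0.0, 0.0), (0.0, 0.0), 0.0)
[ 0.1548675   0.00100813 -0.00069114] [-0.61348003  0.35559402  0.22694092  2.05233682 -0.11570133  0.74538845
 -2.9135164 ] [ 1.32348438  0.15040434 -1.39431127]
```

Scaled: -0.0977 m is -19.54, -0.06 m is -12.

Request:
drive_effector --plan '[{"tx": -6, "ty": -2}, {"tx": -12, "ty": -4, "rz": -0.1}, {"tx": -19.54, "ty": -6.2, "rz": -0.2}, {"tx": -19.54, "ty": -6.2, "rz": -0.3}, {"tx": -19.54, "ty": -6.2, "rz": -0.42}]'

```text
clock: 21.8
tcp_pos: [0.4652, 0.2538, 0.1958]
orientation: [-3.0, 0.932, -0.0]
contact_force: [0.5, -1.2, -0.5]
grip_width: 0.0142
gripper_force: 100.1
```

Request:
drive_effector --plan '[{"rz": -0.12}, {"rz": -0.24}, {"rz": -0.36}, {"rz": -0.48}, {"rz": -0.63}]'

```text
clock: 22.3
tcp_pos: [0.4658, 0.252, 0.1958]
orientation: [3.141, 0.039, 0.001]
contact_force: [-0.2, -1.0, -0.5]
grip_width: 0.0143
gripper_force: 100.1
```

Request:
drive_effector --plan '[{"tz": 6}, {"tz": 12}, {"tz": 18}, {"tz": 21}, {"tz": 22}]'

```text
clock: 22.8
tcp_pos: [0.4649, 0.2515, 0.0841]
orientation: [3.139, 0.031, -0.004]
contact_force: [-0.4, -0.6, -0.7]
grip_width: 0.0145
gripper_force: 100.1
```

Request:
drive_effector --plan '[{}, {}]'

```text
clock: 23.0
tcp_pos: [0.4661, 0.2528, 0.0866]
orientation: [-3.141, -0.032, -0.002]
contact_force: [-0.9, -0.1, -0.4]
grip_width: 0.0144
gripper_force: 100.1
```

```bash
python3 look.py w17;python3 -c "
from h import *
o=get_obs();print(tool([.464,.2543,.077]),o['joints'],o['contact_force'])"
```

```text
tcp [0.46610861 0.25275761 0.08660753] [0.99979252 0.02032803 0.00130166]
bar tool 7667 xmax 0.10230599023580451
0.03 ymid 0.0005 (0.0176) ztop 0.0585
0.05 ymid 0.0005 (0.0176) ztop 0.0585
0.075 ymid 0.0004 (0.0177) ztop 0.0585
eye 0 ((0.0, 0.0), (0.0, 0.0), 0.0)
[-0.00215555 -0.00144713  0.00982566] [-0.62635051  0.55456577  0.01453805  2.05285073 -0.01475731  0.53232665
 -2.15167859] [-0.65929238 -0.57413312 -0.5758167 ]
```

Scaled: 0.0095 m is 1.9, 0.007 m is 1.4.

Request:
drive_effector --plan '[{"tz": 0.8}, {"tz": 1.4}, {"tz": 1.9}, {"tz": 1.9}]'

```text
clock: 23.45
tcp_pos: [0.4652, 0.2525, 0.076]
orientation: [3.141, 0.033, -0.001]
contact_force: [-0.4, -0.5, -0.5]
grip_width: 0.0145
gripper_force: 100.1
```

Request:
drive_effector --plan '[{"tz": 0.2}, {"tz": 0.2}]'

```text
clock: 23.65
tcp_pos: [0.4653, 0.2526, 0.0758]
orientation: [3.141, 0.033, -0.0]
contact_force: [-1.7, -0.1, 5.9]
grip_width: 0.0144
gripper_force: 101.0
```

Request:
drive_effector --plan '[{}, {}, {}]' --finger_gap 0.05

```text
clock: 23.95
tcp_pos: [0.4655, 0.2527, 0.0753]
orientation: [-3.141, -0.033, -0.0]
contact_force: [0.4, -1.1, 0.1]
grip_width: 0.05
gripper_force: 0.0
```

Request:
drive_effector --plan '[{"tz": -4}, {"tz": -10}, {"tz": -20}, {"tz": -30}, {"tz": -40}]'

```text
clock: 24.45
tcp_pos: [0.465, 0.2524, 0.2772]
orientation: [3.141, 0.033, -0.0]
contact_force: [0.4, 0.8, 0.3]
grip_width: 0.0499
gripper_force: 0.0
```

Request:
drive_effector --plan '[{"tx": -2, "ty": 8}, {"tx": -3, "ty": 16}, {"tx": -4, "ty": 24}, {"tx": -4, "ty": 32}, {"tx": -4, "ty": 32}]'

```text
clock: 24.95
tcp_pos: [0.4483, 0.0867, 0.2753]
orientation: [3.14, 0.02, -0.001]
contact_force: [-0.5, 0.5, -0.4]
grip_width: 0.0498
gripper_force: 0.0
```

Request:
drive_effector --plan '[{}, {}]'

```text
clock: 25.15
tcp_pos: [0.4488, 0.0934, 0.2753]
orientation: [-3.141, -0.035, -0.0]
contact_force: [-0.1, 0.6, 0.3]
grip_width: 0.0502
gripper_force: 0.0
```

Run:
```python
from h import *
from scipy.optimize import least_squares
c=optics.camera_info("wrist");im,d=optics.grab_frame("wrist");cv2.imwrite("pics/w18.png",im);P=cloud("wrist",d,c)
m=np.hypot(P[...,0]-.568,P[...,1]-.021)<.04
q=P[m&(abs(P[...,2]-.1145)<.003)];print("rim",len(q),q[:,2].mean(),fitc(q[:,:2]))
q=P[m&(P[...,2]>.139)&(P[...,2]<.155)];print("eye top",cv2.minAreaRect(q[:,:2].astype(np.float32)))
q=P[(abs(P[...,0]-.475)<.13)&(abs(P[...,1]-.2545)<.03)&(P[...,2]>.011)&(P[...,2]<.03)];print("bar",len(q),cv2.minAreaRect(q[:,:2].astype(np.float32)),np.percentile(q[:,2],[50,90,99]))
o=get_obs();print(o["contact_force"],o["qvel"])
```

```text
rim 2176 0.11453222027348588 (array([0.56707967, 0.02141046]), np.float64(0.022208631889885876))
eye top ((0.5677627921104431, 0.021054750308394432), (0.031690701842308044, 0.026723671704530716), 36.36359786987305)
bar 2840 ((0.47208172082901, 0.25145527720451355), (0.19000491499900818, 0.019142141565680504), 1.167226791381836) [0.0158382  0.01738187 0.01824148]
[-0.85247887 -0.07183348 -0.52115412] [-4.77537717e-03  2.38753522e-03 -5.98068364e-05 -4.58616659e-04
  2.03017208e-03  1.43264860e-03  3.16190665e-03]
```

The sleeve's rim is at z 0.1145, the eye has stayed at about −53.6°, and the bar lies flat with its top at 0.018. The arm is clear of everything, so I'll hand in.

```bash
python3 -c "
from bench import r, optics, get_obs
print(r.hand_in())"
```

```text
the job is handed in; nothing more can be done
None
```

I've handed the job in, but the hand-in gave no verdict. My last measurements show the sleeve fully down on the seat, the eye turned about 1.37 rad clockwise (to its stop, as far as I can measure), and the bar drawn out and lying flat near its original place. The arm was clear of everything and about 25 s of the 72 s had been used.

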